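# Feed one steel disc to the V-stop of the measuring plate

## Robot

A 7-joint arm with a two-finger parallel gripper is mounted at the origin on the work surface. World frame = base frame: x ahead of the robot, y to its left, z up, the work surface at z = 0. Lengths are in m, angles in rad, forces in N, time in s.
With the tool pointing down it reaches from about 0.425 to 0.925 m from the base axis. Payload 6.8 kg.
Tool frame: the origin (TCP) lies midway between the tips of the shut fingers; the grasp point (between the pads) lies bot.grip_point_offset behind it (bot.grip_point_offset is the distance from the TCP to the grasp point, in m); z points along the fingers, y is the line along which they close (so a half turn about z gives the same grasp; the last joint's range is limited). The gripper opens to 85 mm and grips with 20 to 120 N. Pads are 22 mm wide; open, the fingers measure 114 mm over their backs; the gripper's body (76 mm by 85 mm) begins 54 mm behind the grasp point. The pads swing forward as they close: fully open they stand 13 mm farther back than shut.
Start: joints at [1.021, 0.477, 0.022, 1.555, -0.011, 1.109, -0.083], TCP at [0.289, -0.61, 0.231] pointing down, gripper open.
Joint ranges: [-2.96, 2.96], [-0.34, 2.1], [-1.41, 1.46], [0.24, 2.44], [-1.37, 4.51], [0.17, 1.92], [-2.96, 2.96]. Speed limits (rad/s): [2.39, 2.39, 3.14, 3.14, 3.14, 3.14, 3.14].

## Interface

Orientations are given as a unit quaternion [w, x, y, z].
In Python, from station import get_obs, cams, job, bot gives the robot as it stands.
- The arm moves only by the tool arm_command, never from a script. Its argument "rows" is a list that holds one entry, the list of rows, each a list of 5 numbers: the finger opening in mm, from 0 to 85.4, then the shift along the world's x, y, z in units of 60 mm (1.0 is 60 mm), then the turn about the world's z in units of 0.08 rad (1.0 is 0.08 rad). In form: [[[grip, x, y, z, turn], ...]]. A call has exactly 10 rows; each row shifts and turns the commanded pose from where the row before left it; what a row does not reach is not made up. A row lasts 1/8 s, in which the tool goes at most 62.5 mm and 10.7 degrees, less where a joint would pass 70% of its speed; a pose out of reach is approached as far as the arm can. A call with a number of a shift or a turn outside -1 to 1 is refused whole. A call with a gripper value outside its range is refused whole. The fingers move at their own pace and stop on an object; "newtons" is the grip in N (left out, the last holds). Time passes only in rows, so rows that do not move let the fingers close, or fill a call up. It gives the time, the measured TCP pose, the force, the opening and the grip force at its end, in the units of the state.
- get_obs(): the state, without advancing time (a new reading comes with each control period).
- cams.read_camera(name): name is "scene" or "top" or "wrist"; returns the picture (400x640x3 uint8, red, green, blue); there is no depth.
- cams.camera_params(name): a dict with "K" (3x3 intrinsics, pixels), "extrinsics" (4x4, takes a point from camera to world coordinates). Camera axes: x right, y down, z forward; pixel columns grow to the right and rows downward; lengths in m; the calibration is good to about 2 mm. The wrist camera is an equidistant fisheye: a pixel r from the principal point sees the ray r / f radians off the axis. A picture is of the moment at which its call begins: read the wrist's pose just before it. camera_params takes no time and is no camera call; for the wrist camera it gives the pose at the moment of the call.
- job.hand_in(): hands the job in; it is judged then, once.
The state is a dict: "t": time; "q": joint angles; "joint_vel": joint speeds; "joint_torque": joint torques, N m; "eef_pos": TCP position; "tool_rot": TCP orientation; "contact_force": force on the tool from outside, world axes, zero at the start; "torque": the same for the moment, N m; "gripper_width": opening from 0.0 (shut) to 1.0 (fully open); "grasp_force": force on a finger pad.
Only numpy, scipy, OpenCV 4.12 (cv2) and the standard library are available. Lean on these libraries where they do the work, as an engineer would, in place of code of your own. Each camera call takes 0.05 s, during which the arm holds its last target. There are 200 camera calls.

## Task

Press the black plunger of the disc feeder once, all the way down, so that one steel disc slides out in front of it, and let the plunger come back up. Then push that disc sideways along the steel plate, gently and with the outside of the fingers, until it is seated against both faces of the V-notch of the V-stop that faces it. Do not pinch, lift or tip the disc; the other discs stay in the feeder and everything else stays where it is.

Things in the scene. Friction and masses are not known exactly. Their poses are not given: they have to be found in the camera images.
- feeder: the disc feeder, a grey fixed mechanism on the steel plate (plate top at z = 0.02), 110 mm long (x), 42 mm wide (68 mm over its rear foot flanges); its magazine is 36 mm tall, the plunger 64 mm. Origin on the plate, under the centre of the open-topped magazine of three stacked discs. -x points out of the front slot; the front face is at x = -21 mm
- exit (a point): point on the plate, 55 mm in front (-x) of the feeder's origin, where the centre of the ejected disc ends up, give or take 4 mm. Pressing the plunger drives a blade that pushes the lowest disc out along the feeder's -x; on release the blade springs back and the next disc drops. A second press would eject a second disc
- plunger_top (a point): centre of the top face of the plunger's black round cap, 28 mm across, 54 mm behind the feeder's origin (+x) and 64 mm above the plate when up; it moves with the plunger
- plunger (a joint): how far the plunger is pressed straight down: 0 up, 0.028 (m) at its bottom stop. The spring takes about 3 N at the start and 8 N near the bottom and returns the plunger when it is let go; the blade moves 2.1 mm for each 1 mm. Press slowly, about 30 mm/s
- disc1: the lowest of the three discs in the feeder, the one that is ejected: a loose plain steel disc 30 mm in diameter, 10 mm thick, 40 to 75 g, lying flat; origin centre of its underside, z up
- disc2: the second disc of the stack, the same; stays in the magazine (drops to the bottom)
- disc3: the top disc of the stack, the same; stays in the magazine
- vstop: the V-stop, a dark steel block fixed on the plate, left or right of the feeder, 68 mm (x) by 60 mm (y) by 16 mm high, with a 90 degree V-notch, 48 mm wide at the mouth and 24 mm deep, cut in each of its two y faces. Origin centre of its underside, on the plate. Use only the notch that faces the feeder's side
- notch_left (a point): where the centre of a seated disc's underside lies in the notch of the V-stop's +y face (27.2 mm from the block's origin along its +y; the notch opens along +y). The one to use when the V-stop stands on the right (-y) of the feeder
- notch_right (a point): the same for the notch of the -y face (opens along -y). The one to use when the V-stop stands on the left (+y) of the feeder
- flatstop: a plain dark steel block fixed on the other side of the feeder, same outer size as the V-stop but without notches; not used. Origin centre of its underside
- pin_gauge: a loose steel pin gauge standing upright, 24 mm wide below, 16 mm above, 50 mm tall; origin centre of its underside
- ring_gauge: a loose steel ring lying flat, 56 mm outside, 32 mm bore, 16 mm high; origin centre of its underside
- cap_screw: a loose dark socket-head screw standing on its 22 mm head, 35 mm tall; origin centre of its underside
- screwdriver: a loose screwdriver lying on the table left of the plate; origin near its middle
Mind the look-alikes: they are no part of the job. What is shaped like the disc3 but green, purple or turquoise is not meant.

How it is judged:
On the way, in this order (a step that is already met when the one before it is completed fails the run):
1. the plunger is pressed to its stop and one disc has come out of the feeder (value of joint plunger above 0.024 m and x of disc1 in the frame of feeder below -0.044 m), for 0.04 s.
2. the plunger has come back up, the disc lying in front of the feeder (value of joint plunger below 0.004 m and x of disc1 in the frame of feeder below -0.044 m), for 0.1 s.
3. the disc is seated in the V-notch facing it (((y of vstop in the frame of feeder above 0 m and horizontal distance between disc1 and notch_right below 0.004 m) or (y of vstop in the frame of feeder below 0 m and horizontal distance between disc1 and notch_left below 0.004 m))), for 0.2 s.
At the end, for the whole second after the job is handed in: The ejected disc lies flat and at rest on the plate, its centre within 4 mm of the seated position in the V-notch that faces the feeder's side; the plunger is up (within 4 mm) and the other two discs are still in the magazine (within 8 mm of its axis) (((y of vstop in the frame of feeder above 0 m and horizontal distance between disc1 and notch_right below 0.004 m) or (y of vstop in the frame of feeder below 0 m and horizontal distance between disc1 and notch_left below 0.004 m)) and height (world z) of disc1 between 0.017 and 0.023 m and angle between disc1's own z axis and vertical below 0.1 rad and linear speed of disc1 below 0.01 m/s and value of joint plunger below 0.004 m and x of each of disc2, disc3 in the frame of feeder above -0.008 m and horizontal distance between each of disc2, disc3 and feeder below 0.008 m); the robot touches nothing.
It fails at once if the disc is lifted more than 8 mm off the plate or tipped by more than 0.5 rad (height (world z) of disc1 above 0.028 m or angle between disc1's own z axis and vertical above 0.5 rad).
It fails at once if the fingers press on the disc with more than 35 N (pinched or shoved hard) (contact force between the fingers and disc1 above 35 N).
It fails at once if a second disc leaves the feeder (horizontal distance between any of disc2, disc3 and feeder above 0.012 m).
It fails at once if one of the other discs is taken up out of the magazine (height (world z) of disc2 above 0.038 m or height (world z) of disc3 above 0.048 m).
It fails at once if a bystander (pin gauge, ring, screw, screwdriver) is moved more than 20 mm (distance of any of pin_gauge, ring_gauge, cap_screw, screwdriver from where it was at the start of the episode above 0.02 m).
It also fails if it takes over 64 s, if anything falls off the work surface, if the arm or the gripper's body presses on something with over 40 N, if the wrist force passes 120 N, or if a joint passes its speed limit or range.

## Working session

There is one attempt and no reset: what is moved stays moved. The work goes in short steps, Python scripts to look and compute and a tool call to move; the robot and the scene stay as the last step left them, time stands still between calls to the robot, and variables do not carry over. Pictures are saved under pics/ and viewed, at most 10 in all, crops included, and the job is handed in when it is done.

Besides the shell and the picture viewer there is one more tool, called after "Call:" by a JSON object that holds its "fn" and its "kwargs", one argument or row to a line. arm_command: Moves the arm, as the interface text tells. Its arguments: {"type":"object","properties":{"rows":{"type":"array"},"newtons":{"type":"number"}},"required":["rows"]}

```bash
mkdir -p pics
python3 - <<'E'
from station import get_obs,cams,job,bot
import cv2,numpy as np
for n in("scene","top"):
    im=cams.read_camera(n); cv2.imwrite(f"pics/{n}0.png",im[:,:,::-1]); p=cams.camera_params(n); print(n,np.round(p["K"],1).tolist(),np.round(p["extrinsics"],3).tolist())
o=get_obs(); print(o["t"],o["eef_pos"],o["tool_rot"],bot.grip_point_offset)
E
```

```text
scene [[391.0, 0.0, 320.5], [0.0, 391.0, 201.3], [0.0, 0.0, 1.0]] [[0.618, 0.67, -0.412, 0.907], [0.786, -0.517, 0.338, -0.178], [0.014, -0.533, -0.846, 0.811], [0.0, 0.0, 0.0, 1.0]]
top [[378.1, 0.0, 323.1], [0.0, 378.1, 202.2], [0.0, 0.0, 1.0]] [[0.019, -0.978, 0.208, 0.345], [-1.0, -0.019, 0.004, 0.113], [0.0, -0.208, -0.978, 1.115], [0.0, 0.0, 0.0, 1.0]]
0.1 [ 0.28834675 -0.60972659  0.23042553] [-7.86461546e-04  9.75702504e-01  2.19098024e-01 -2.46208895e-04] 0.0187
```

View pics/top0.png

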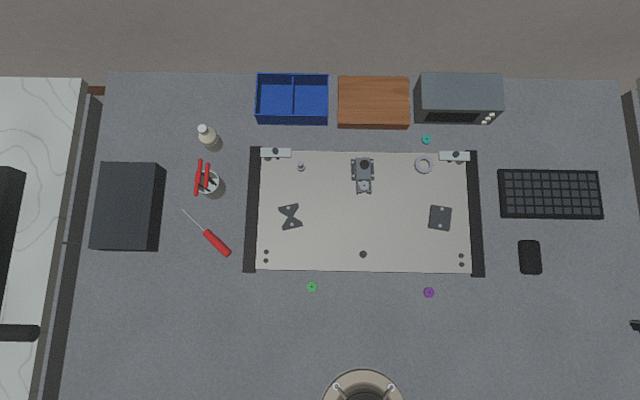

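View pics/scene0.png

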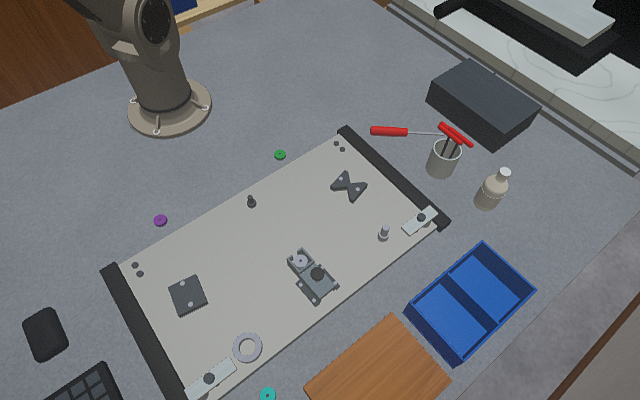

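The top view shows the feeder at (363,175) with its front facing the robot. The V-stop is on the left (+y) at (290,216), the flat stop on the right at (440,217), and the cap screw in front at (363,254). The pin gauge is at (300,167) and the ring at (423,164). Next I'll zoom in.

Run:
```python
import cv2,numpy as np
a=cv2.imread("pics/top0.png")[145:265,265:405]; b=cv2.imread("pics/scene0.png")[150:310,240:400]
a=cv2.resize(a,None,fx=5,fy=5,interpolation=cv2.INTER_CUBIC)
b=cv2.resize(b,None,fx=3.75,fy=3.75,interpolation=cv2.INTER_CUBIC)
cv2.imwrite("pics/a.png",a);cv2.imwrite("pics/b.png",b)
```

```text
(no output)
```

View pics/a.png

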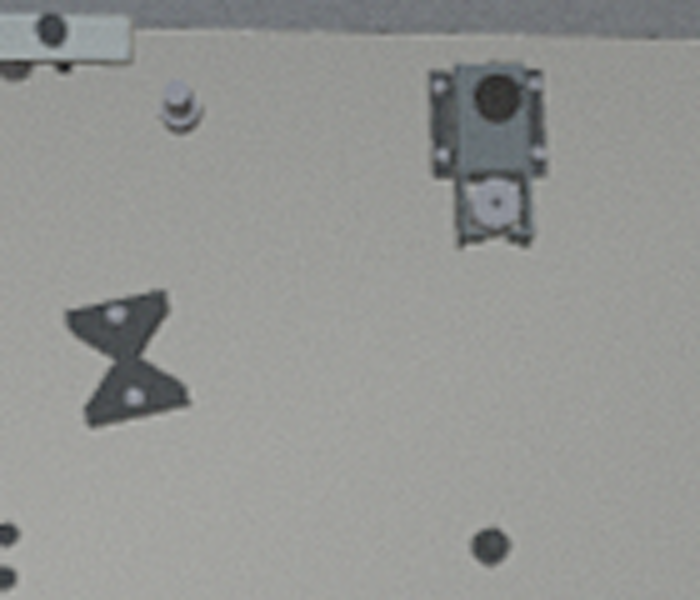

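View pics/b.png

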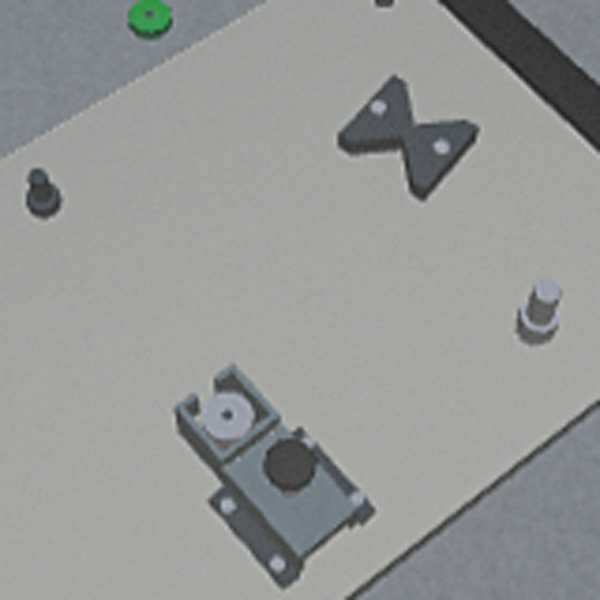

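```bash
cat > h.py <<'E'
import numpy as np
P={"top":(np.array([[378.1,0,323.1],[0,378.1,202.2],[0,0,1]]),),"scene":None}
from station import cams
def ray(cam,uv):
    p=cams.camera_params(cam);K=np.array(p["K"]);T=np.array(p["extrinsics"])
    d=T[:3,:3]@np.linalg.inv(K)@np.array([uv[0],uv[1],1.]);return T[:3,3],d
def plane(cam,uv,z):
    o,d=ray(cam,uv);return o+d*(z-o[2])/d[2]
def tri(a,b):
    A=np.zeros((3,3));B=np.zeros(3)
    for o,d in(a,b):
        d=d/np.linalg.norm(d);M=np.eye(3)-np.outer(d,d);A+=M;B+=M@o
    return np.linalg.solve(A,B)
E
python3 - <<'E'
from h import *
pts={"cap":((498,98),(290,464),.084),"disc3":((496,203),(227,415),.05),"boltA":((117,314),(442,147),.036),"boltB":((135,397),(378,107),.036),
"c+x+y":((66,313),(478,125),.036),"c+x-y":((166,291),(420,192),.036),"c-x+y":((90,427),(397,76),.036),"c-x-y":((188,403),(338,138),.036),"vn":((138,358),(404,141),.036),
"screwTop":((490,546),(38,175),.055),"pin":((180,92),(547,287),.07)}
for k,(a,b,z) in pts.items():
    a=(np.array(a)+.5)/5-.5+[265,145]; b=(np.array(b)+.5)/3.75-.5+[240,150]
    print(k,*(np.round(v*1000,1) for v in(plane("top",a,z),plane("scene",b,z),tri(ray("top",a),ray("scene",b)))))
E
```

```text
cap [677.7   1.5  84. ] [681.3   4.2  84. ] [679.5   3.   81.5]
disc3 [624.8  -0.8  50. ] [626.2   2.7  50. ] [625.5   0.9  50.6]
boltA [557.5 218.5  36. ] [556.9 224.4  36. ] [557.9 219.9  40.6]
boltB [509.  206.2  36. ] [507.8 212.1  36. ] [509.4 207.6  41. ]
c+x+y [557.6 248.2  36. ] [558.2 254.1  36. ] [558.4 249.9  39.2]
c+x-y [571.8 190.4  36. ] [574.1 191.2  36. ] [572.7 191.3  33.8]
c-x+y [491.1 231.4  36. ] [496.2 238.1  36. ] [493.6 235.1  34.5]
c-x-y [506.1 175.5  36. ] [510.9 176.2  36. ] [507.6 177.1  31. ]
vn [531.8 205.3  36. ] [538.5 208.2  36. ] [534.5 208.3  30.3]
screwTop [426.1   3.7  55. ] [429.7   4.7  55. ] [426.9   4.5  51.5]
pin [682.3 183.8  70. ] [682.6 190.8  70. ] [682.6 185.8  74.5]
```

Call:
{"fn": "arm_command", "kwargs": {
  "rows": [
    [[0, 0.45, 0.7, 0, 1], [0, 0.45, 0.7, 0, 1], [0, 0.45, 0.7, 0, 1], [0, 0.45, 0.7, 0, 1], [0, 0.45, 0.7, 0, 1], [0, 0.45, 0.7, 0, 1], [0, 0.45, 0.7, 0, 1], [0, 0.45, 0.7, 0, 1], [0, 0.45, 0.7, 0, 1], [0, 0.45, 0.7, 0, 1]]
  ],
  "newtons": 20
}}

```text
t: 1.35
eef_pos: [0.559, -0.1888, 0.231]
tool_rot: [-0.0, 0.813, 0.583, -0.0]
contact_force: [1.1, -0.7, -0.1]
gripper_width: 0.002
grasp_force: 0.0
```

Call:
{"fn": "arm_command", "kwargs": {
  "rows": [
    [[0, 0.4, 0.6, -0.2, 1], [0, 0.4, 0.6, -0.2, 1], [0, 0.4, 0.6, -0.2, 1], [0, 0.4, 0.6, -0.2, 1], [0, 0.4, 0.6, -0.2, 1], [0, 0, 0.2, 0, 1], [0, 0, 0, 0, 0.2], [0, 0, 0, 0, 0], [0, 0, 0, 0, 0], [0, 0, 0, 0, 0]]
  ]
}}

```text
t: 2.6
eef_pos: [0.6786, 0.0008, 0.1715]
tool_rot: [0.0, 0.646, 0.763, -0.0]
contact_force: [-1.0, -0.0, 0.3]
gripper_width: -0.002
grasp_force: 0.0
```

Call:
{"fn": "arm_command", "kwargs": {
  "rows": [
    [[0, 0.01, 0.02, -0.4, 0], [0, 0, 0.01, -0.4, 0], [0, 0, 0, -0.3, 0], [0, 0, 0, -0.2, 0], [0, 0, 0, -0.1, 0], [0, 0, 0, -0.05, 0], [0, 0, 0, -0.05, 0], [0, 0, 0, -0.05, 0], [0, 0, 0, -0.05, 0], [0, 0, 0, -0.05, 0]]
  ]
}}

```text
t: 3.85
eef_pos: [0.6796, 0.0036, 0.0738]
tool_rot: [0.001, 0.646, 0.764, 0.0]
contact_force: [-4.4, -0.3, 10.0]
gripper_width: -0.002
grasp_force: 4.9
```

Call:
{"fn": "arm_command", "kwargs": {
  "rows": [
    [[0, 0, 0, -0.05, 0], [0, 0, 0, -0.05, 0], [0, 0, 0, -0.05, 0], [0, 0, 0, -0.05, 0], [0, 0, 0, -0.05, 0], [0, 0, 0, -0.05, 0], [0, 0, 0, 0, 0], [0, 0, 0, 0, 0], [0, 0, 0, 0, 0], [0, 0, 0, 0, 0]]
  ]
}}

```text
t: 5.1
eef_pos: [0.6796, 0.0036, 0.0562]
tool_rot: [0.001, 0.646, 0.764, 0.0]
contact_force: [-4.8, -1.0, 10.2]
gripper_width: -0.003
grasp_force: 5.3
```

Call:
{"fn": "arm_command", "kwargs": {
  "rows": [
    [[0, 0, 0, -0.03, 0], [0, 0, 0, -0.03, 0], [0, 0, 0, 0, 0], [0, 0, 0, 0, 0], [0, 0, 0, 0, 0], [0, 0, 0, 0, 0], [0, 0, 0, 0, 0], [0, 0, 0, 0, 0], [0, 0, 0, 0, 0], [0, 0, 0, 0, 0]]
  ]
}}

```text
t: 6.35
eef_pos: [0.6798, 0.0036, 0.0559]
tool_rot: [0.001, 0.646, 0.763, 0.0]
contact_force: [-14.5, -1.6, 34.2]
gripper_width: -0.001
grasp_force: 16.8
```

Call:
{"fn": "arm_command", "kwargs": {
  "rows": [
    [[0, 0, 0, 0.08, 0], [0, 0, 0, 0.08, 0], [0, 0, 0, 0.08, 0], [0, 0, 0, 0.08, 0], [0, 0, 0, 0.08, 0], [0, 0, 0, 0.08, 0], [0, 0, 0, 0.08, 0], [0, 0, 0, 0.3, 0], [0, 0, 0, 0.4, 0], [0, 0, 0, 0.4, 0]]
  ]
}}

```text
t: 7.6
eef_pos: [0.6791, 0.0036, 0.1518]
tool_rot: [-0.0, 0.646, 0.764, -0.0]
contact_force: [0.3, -0.1, 0.9]
gripper_width: 0.001
grasp_force: 0.0
```

Call:
{"fn": "arm_command", "kwargs": {
  "rows": [
    [[14, 0, -0.8, 0, 0], [14, 0, -0.8, 0, 0], [14, -0.6, -0.8, 0, 0], [14, -0.6, 0, 0, 0], [14, -0.6, 0, 0, 0], [14, 0, 0, 0, 0], [14, 0, 0, 0, 0], [14, 0, 0, 0, 0], [14, 0, 0, 0, 0], [14, 0, 0, 0, 0]]
  ]
}}

```text
t: 8.85
eef_pos: [0.5715, -0.1402, 0.1502]
tool_rot: [-0.0, 0.646, 0.764, 0.0]
contact_force: [-0.4, 0.3, -0.7]
gripper_width: 0.166
grasp_force: 0.0
```

Run:
```python
from station import get_obs,cams
import cv2,numpy as np
t=cams.read_camera("top")[:,:,::-1]; s=cams.read_camera("scene")[:,:,::-1]
cv2.imwrite("pics/t1.png",t);cv2.imwrite("pics/s1.png",s)
a=cv2.resize(t[145:265,265:405],(560,480),interpolation=cv2.INTER_CUBIC)
cv2.imwrite("pics/t1c.png",a)
print(get_obs()["eef_pos"])
```

```text
[ 0.57135527 -0.14028602  0.15016279]
```

View pics/t1c.png

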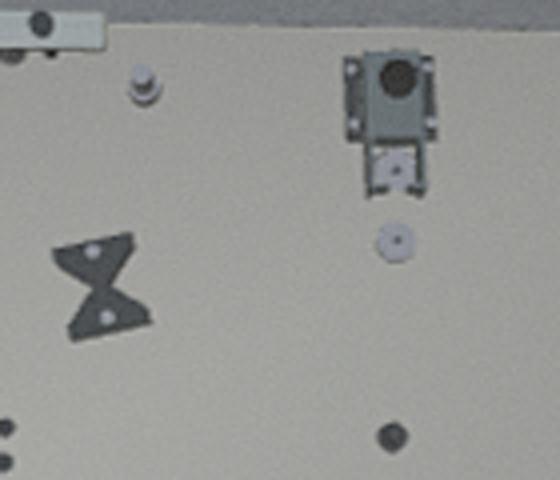

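The disc is out, at crop (396,241), and the plunger is back up.

Run:
```python
from h import *
import cv2
t=cv2.imread("pics/t1.png");s=cv2.imread("pics/s1.png")
u=np.array([396.5/4-.5+265,241.5/4-.5+145]); d=plane("top",u,.03); print(d)
# disc in scene: project and crop
p=cams.camera_params("scene");T=np.linalg.inv(np.array(p["extrinsics"]));c=np.array(p["K"])@(T@np.r_[d,1])[:3];c=c[:2]/c[2];x,y=c.astype(int);print(c)
# bluish mask (disc is bluer than plate: B-R)
for n,im,q in(("top",t,u),("scene",s,c)):
    x,y=np.round(q).astype(int);r=im[y-11:y+12,x-11:x+12].astype(int);m=((r[:,:,0]-r[:,:,2])>8).astype(np.uint8)
    k,l,st,ce=cv2.connectedComponentsWithStats(m);i=1+st[1:,4].argmax();w=ce[i]+[x-11,y-11];print(n,st[i],w,plane(n,w,.03 if n=="top" else .027))
```

```text
[ 0.57052737 -0.0021882   0.03      ]
[283.5470989  246.71390102]
top [ 7  7  9  9 64] [363.671875 204.828125] [ 0.57067026 -0.00232596  0.03      ]
scene [  6   5  13  12 124] [285.00806452 246.48387097] [0.57074983 0.00135141 0.027     ]
```

Call:
{"fn": "arm_command", "kwargs": {
  "rows": [
    [[14, 0.13, 0.5, 0, 0], [14, 0, 0.5, 0, 0], [14, 0, 0.47, -0.3, 0], [14, 0, 0, -0.5, 0], [14, 0, 0, -0.5, 0], [14, 0, 0, -0.4, 0], [14, 0, 0, -0.2, 0], [14, 0, 0, -0.15, 0], [14, 0, 0, -0.05, 0], [14, 0, 0, 0, 0]]
  ]
}}

```text
t: 10.2
eef_pos: [0.5794, -0.0523, 0.0247]
tool_rot: [0.0, 0.646, 0.764, 0.0]
contact_force: [-0.1, 0.2, -0.2]
gripper_width: 0.165
grasp_force: 0.0
```

Call:
{"fn": "arm_command", "kwargs": {
  "rows": [
    [[14, -0.0168, 0.1, 0, 0], [14, -0.0168, 0.1, 0, 0], [14, -0.0168, 0.1, 0, 0], [14, -0.0168, 0.1, 0, 0], [14, -0.0168, 0.1, 0, 0], [14, -0.0168, 0.1, 0, 0], [14, -0.0168, 0.1, 0, 0], [14, -0.0168, 0.1, 0, 0], [14, -0.0168, 0.1, 0, 0], [14, -0.0168, 0.1, 0, 0]]
  ]
}}

```text
t: 11.45
eef_pos: [0.5689, 0.0082, 0.0243]
tool_rot: [0.0, 0.646, 0.764, -0.0]
contact_force: [0.2, -0.1, 1.4]
gripper_width: 0.168
grasp_force: 0.2
```

Call:
{"fn": "arm_command", "kwargs": {
  "rows": [
    [[14, -0.0168, 0.1, 0, 0], [14, -0.0168, 0.1, 0, 0], [14, -0.0168, 0.1, 0, 0], [14, -0.0168, 0.1, 0, 0], [14, -0.0168, 0.1, 0, 0], [14, -0.0168, 0.1, 0, 0], [14, -0.0168, 0.1, 0, 0], [14, -0.0168, 0.1, 0, 0], [14, -0.0168, 0.1, 0, 0], [14, -0.0168, 0.1, 0, 0]]
  ]
}}

```text
t: 12.7
eef_pos: [0.5588, 0.0682, 0.0243]
tool_rot: [0.0, 0.646, 0.764, 0.0]
contact_force: [-0.6, -1.1, 0.3]
gripper_width: 0.165
grasp_force: 0.2
```

Run:
```python
from station import get_obs,cams
import cv2,numpy as np
s=cams.read_camera("scene")[:,:,::-1];w=cams.read_camera("wrist")[:,:,::-1]
cv2.imwrite("pics/s2.png",s)
a=cv2.resize(s[150:270,260:400],(700,600)[:2],interpolation=cv2.INTER_CUBIC)
cv2.imwrite("pics/w2.png",np.hstack([cv2.resize(a,(350,300)),cv2.resize(w,(450,300))]))
```

```text
(no output)
```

View pics/w2.png

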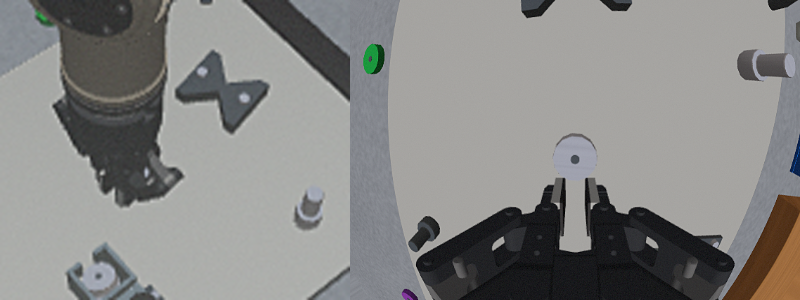

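The disc sits cradled between the fingers, at about (575,157) in the composite, with the V-notch straight ahead of it.

Call:
{"fn": "arm_command", "kwargs": {
  "rows": [
    [[14, -0.0168, 0.1, 0, 0], [14, -0.0168, 0.1, 0, 0], [14, -0.0168, 0.1, 0, 0], [14, -0.0168, 0.1, 0, 0], [14, -0.0168, 0.1, 0, 0], [14, -0.0168, 0.1, 0, 0], [14, -0.0168, 0.1, 0, 0], [14, -0.0168, 0.1, 0, 0], [14, -0.0168, 0.1, 0, 0], [14, -0.0168, 0.1, 0, 0]]
  ]
}}

```text
t: 14.05
eef_pos: [0.5487, 0.1282, 0.0243]
tool_rot: [-0.0, 0.646, 0.764, 0.0]
contact_force: [-0.2, -0.4, 0.1]
gripper_width: 0.162
grasp_force: 0.1
```

Call:
{"fn": "arm_command", "kwargs": {
  "rows": [
    [[14, -0.0168, 0.1, 0, 0], [14, -0.0117, 0.07, 0, 0], [14, -0.0084, 0.05, 0, 0], [14, -0.0084, 0.05, 0, 0], [14, -0.0084, 0.05, 0, 0], [14, -0.005, 0.03, 0, 0], [14, -0.005, 0.03, 0, 0], [14, 0, 0, 0, 0], [14, 0, 0, 0, 0], [14, 0, 0, 0, 0]]
  ]
}}

```text
t: 15.3
eef_pos: [0.545, 0.1505, 0.0243]
tool_rot: [0.0, 0.646, 0.764, 0.0]
contact_force: [0.2, -0.2, -0.4]
gripper_width: 0.16
grasp_force: 0.0
```

Run:
```python
from station import get_obs,cams
import cv2,numpy as np
w=cams.read_camera("wrist")[:,:,::-1]
cv2.imwrite("pics/w3.png",cv2.resize(w[60:310,170:470],(720,600)))
```

```text
(no output)
```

View pics/w3.png

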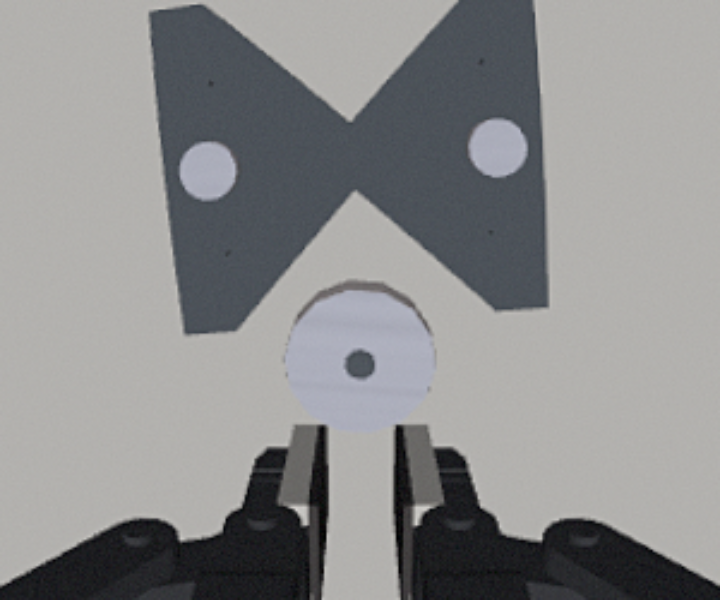

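The disc is about 12 mm short of its seat and centred on the notch: disc centre (359,355), notch apex (355,190), 5 px/mm.

Call:
{"fn": "arm_command", "kwargs": {
  "rows": [
    [[14, -0.005, 0.03, 0, 0], [14, -0.005, 0.03, 0, 0], [14, -0.005, 0.03, 0, 0], [14, -0.005, 0.03, 0, 0], [14, -0.0025, 0.015, 0, 0], [14, -0.0025, 0.015, 0, 0], [14, -0.0025, 0.015, 0, 0], [14, 0, 0, 0, 0], [14, 0, 0, 0, 0], [14, 0, 0, 0, 0]]
  ]
}}

```text
t: 16.6
eef_pos: [0.5433, 0.1605, 0.0243]
tool_rot: [0.0, 0.646, 0.764, 0.0]
contact_force: [0.6, -0.5, 0.3]
gripper_width: 0.163
grasp_force: 0.0
```

Call:
{"fn": "arm_command", "kwargs": {
  "rows": [
    [[14, 0, 0.01, 0, 0], [14, 0, 0.01, 0, 0], [14, 0, 0.01, 0, 0], [14, 0, 0, 0, 0], [14, 0, 0, 0, 0], [14, 0, 0, 0, 0], [14, 0, 0, 0, 0], [14, 0, 0, 0, 0], [14, 0, 0, 0, 0], [14, 0, 0, 0, 0]]
  ]
}}

```text
t: 17.85
eef_pos: [0.5433, 0.1623, 0.0243]
tool_rot: [0.0, 0.646, 0.764, 0.0]
contact_force: [-0.1, -0.5, 0.7]
gripper_width: 0.159
grasp_force: 0.0
```

Call:
{"fn": "arm_command", "kwargs": {
  "rows": [
    [[14, 0, 0.01, 0, 0], [14, 0, 0.01, 0, 0], [14, 0, 0, 0, 0], [14, 0, 0, 0, 0], [14, 0, 0, 0, 0], [14, 0, 0, 0, 0], [14, 0, 0, 0, 0], [14, 0, 0, 0, 0], [14, 0, 0, 0, 0], [14, 0, 0, 0, 0]]
  ]
}}

```text
t: 19.1
eef_pos: [0.5433, 0.1635, 0.0243]
tool_rot: [0.0, 0.646, 0.764, 0.0]
contact_force: [-0.4, -0.5, 0.1]
gripper_width: 0.167
grasp_force: 0.2
```

Run:
```python
from station import get_obs,cams
import cv2,numpy as np
w=cams.read_camera("wrist")[:,:,::-1]
cv2.imwrite("pics/w4.png",cv2.resize(w[60:310,170:470],(720,600)))
```

```text
(no output)
```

View pics/w4.png

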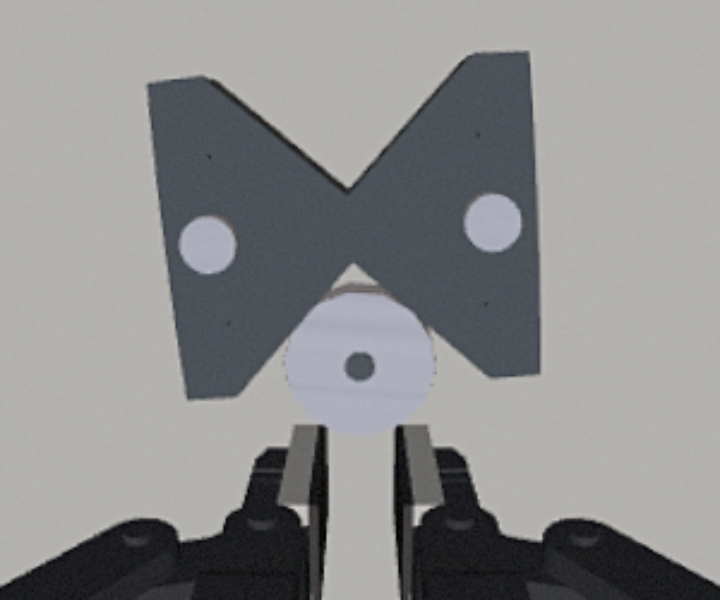

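The disc now almost touches both faces (disc centre (359,357), apex (352,263)). I'll move in fine steps until a force shows.

Call:
{"fn": "arm_command", "kwargs": {
  "rows": [
    [[14, 0, 0.01, 0, 0], [14, 0, 0.01, 0, 0], [14, 0, 0, 0, 0], [14, 0, 0, 0, 0], [14, 0, 0, 0, 0], [14, 0, 0, 0, 0], [14, 0, 0, 0, 0], [14, 0, 0, 0, 0], [14, 0, 0, 0, 0], [14, 0, 0, 0, 0]]
  ]
}}

```text
t: 20.4
eef_pos: [0.5434, 0.1646, 0.0243]
tool_rot: [0.0, 0.646, 0.764, 0.0]
contact_force: [3.2, -4.6, 0.5]
gripper_width: 0.165
grasp_force: 2.0
```

Call:
{"fn": "arm_command", "kwargs": {
  "rows": [
    [[14, 0, 0.01, 0, 0], [14, 0, 0, 0, 0], [14, 0, 0, 0, 0], [14, 0, 0, 0, 0], [14, 0, 0, 0, 0], [14, 0, 0, 0, 0], [14, 0, 0, 0, 0], [14, 0, 0, 0, 0], [14, 0, 0, 0, 0], [14, 0, 0, 0, 0]]
  ]
}}

```text
t: 21.65
eef_pos: [0.5435, 0.1647, 0.0243]
tool_rot: [0.0, 0.646, 0.763, -0.0]
contact_force: [1.3, -5.0, 0.1]
gripper_width: 0.16
grasp_force: 2.5
```

The tool is blocked and the force lies along the notch axis, so both faces are in contact. I'll back off.

Call:
{"fn": "arm_command", "kwargs": {
  "rows": [
    [[14, 0.008, -0.05, 0, 0], [14, 0.017, -0.1, 0, 0], [14, 0.033, -0.2, 0, 0], [14, 0.05, -0.3, 0, 0], [14, 0.05, -0.3, 0, 0], [14, 0, 0, 0.3, 0], [14, 0, 0, 0.5, 0], [14, 0, 0, 0.5, 0], [14, 0, 0, 0.5, 0], [14, 0, 0, 0, 0]]
  ]
}}

```text
t: 22.9
eef_pos: [0.5546, 0.1096, 0.136]
tool_rot: [0.002, 0.645, 0.764, 0.003]
contact_force: [-0.2, 0.6, -0.6]
gripper_width: 0.164
grasp_force: 0.0
```

Run:
```python
from station import get_obs,cams
import cv2,numpy as np
w=cams.read_camera("wrist")[:,:,::-1];print(get_obs()["eef_pos"],get_obs()["contact_force"])
s=cams.read_camera("scene")[:,:,::-1]
cv2.imwrite("pics/w5.png",np.hstack([cv2.resize(w[0:200,220:420],(400,400),interpolation=cv2.INTER_CUBIC),cv2.resize(s[160:310,250:400],(400,400),interpolation=cv2.INTER_CUBIC)]))
```

```text
[0.55360113 0.10900849 0.13429875] [ 0.03208735 -0.1455994   0.76943454]
```

View pics/w5.png

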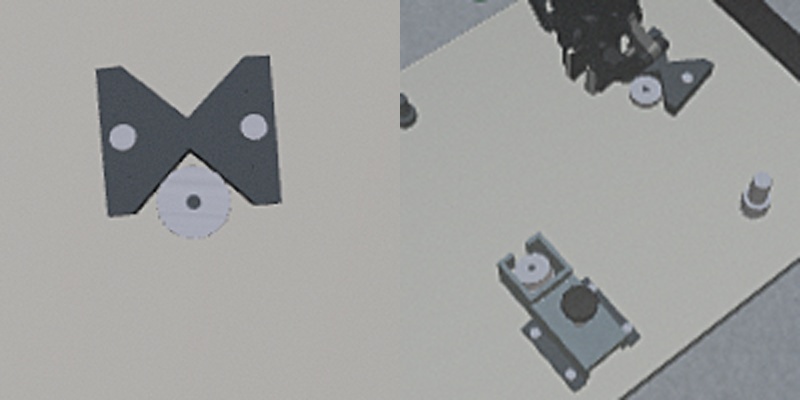

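The disc is seated in the notch at (193,201), the plunger is up and the other discs are in the magazine. Handing in.

```bash
python3 -c "
from station import job
print(job.hand_in())"
```

```text
the job is handed in; nothing more can be done
None
```

I pressed the plunger once and it came back up; the disc it ejected is now seated against both faces of the V-notch facing the feeder, and the job is handed in (no verdict was returned).

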